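Recover a spacer from a bearing block with sprung tongs and seat it

ROBOT

A 7-joint arm with a two-finger parallel gripper is mounted at the origin on the work surface. World frame = base frame: x ahead of the robot, y to its left, z up, the work surface at z = 0. Lengths are in m, angles in rad, forces in N, time in s.
With the tool pointing down it reaches from about 0.425 to 0.95 m from the base axis. Payload 4.7 kg.
Tool frame: the origin (TCP) lies on the centre line of the jaws, within the pads' length; the fingertips stand robot.nose_length ahead of it and the grasp point (between the pads) lies 8 mm behind it (robot.nose_length is the distance from the TCP to the fingertips, in m); z points along the fingers, y is the line along which they close (so a half turn about z gives the same grasp; the last joint's range is limited). The gripper opens to 85 mm and grips with 20 to 120 N. Pads are 22 mm wide; open, the fingers measure 114 mm over their backs; the gripper's body (76 mm by 85 mm) begins 54 mm behind the grasp point. The pads swing forward as they close: fully open they stand 13 mm farther back than shut.
Start: joints at [-1.206, 0.469, -0.049, 1.532, 0.024, 1.141, -0.082], TCP at [0.259, 0.623, 0.242] pointing down, gripper open.
Joint ranges: [-2.59, 2.59], [-0.33, 1.99], [-1.39, 1.29], [0.1, 2.45], [-1.04, 4.18], [0.21, 1.99], [-2.66, 2.66]. Speed limits (rad/s): [2.57, 2.57, 3.14, 3.14, 3.14, 3.14, 3.14].

INTERFACE

Orientations are given as [roll, pitch, yaw] about the fixed x, y, z axes, in that order (R = Rz(yaw) Ry(pitch) Rx(roll)).
In Python, from plant import robot gives the robot as it stands. Calls block until the motion is done:
- robot.goto(position, orientation): joint-space move of the TCP to a pose.
- robot.move_straight(position, vel=0.15, attitude=None, contact_N=None): straight line of the TCP; attitude=None keeps the orientation; vel is the mean speed in m/s. With contact_N (N) it stops when the force on the tool has changed by that much, and returns True; else False.
- robot.move_joints(angles): joint-space move.
- robot.grip(opening, strength=None): opening from 0.0 (shut) to 1.0 (fully open); strength is the grip in N (None keeps the last); returns when the fingers have stopped.
- robot.sleep(seconds).
- robot.inverse_kinematics(position, orientation): joint angles nearest the present ones, or None.
- robot.sense(): the state.
- robot.grab_frame(name): name is "scene" or "side" or "wrist"; returns a dict with "image" (420x560x3 uint8, red, green, blue), "range_z" (420x560 float32, m along the optical axis (not along the pixel's ray), 0 where there is no reading), "fx", "fy", "cx", "cy" (pixels), "R" (3x3) and "t" (3): a world point X has camera coordinates R X + t. Camera axes: x right, y down, z forward; pixel columns grow to the right and rows downward; lengths in m; the calibration is good to about 2 mm. A picture is of the moment at which its call begins.
A pose or a line that the arm cannot do raises robot.IKError and nothing moves.
- robot.close_job(): hands the job in; it is judged then, once.
The state is a dict: "t": time; "joint_pos": joint angles; "joint_velocities": joint speeds; "effort": joint torques, N m; "tcp_pos": TCP position; "tcp_rot": TCP orientation; "wrist_force": force on the tool from outside, world axes, zero at the start; "torque": the same for the moment, N m; "opening": opening from 0.0 (shut) to 1.0 (fully open); "gripper_force": force on a finger pad.
Only numpy, scipy, OpenCV 4.12 (cv2) and the standard library are available. Lean on these libraries where they do the work, as an engineer would, in place of code of your own. Each camera call takes 0.05 s, during which the arm holds its last target. There are 200 camera calls.

TASK

The dough sheeter's brass spacer has dropped to the bottom of the deep slot in the grey bearing block. Take the sprung tongs from their blue rack, squeeze them to pull the spacer out without jamming them hard against the block or touching the spacer with the fingers, and push it down over the upright steel stub shaft until the red seal under it meets its stop, bedding it there with a steady push of about 15 N (30 would spoil the seal). Then hang the tongs back in the rack as they were, let go, and leave everything else alone.

Things in the scene. Friction and masses are not known exactly. Their poses are not given: they have to be found in the camera images.
- tongs_grip (a point): Upright sprung tongs, 0.14 kg. Point midway between their two green pads, half-way up them. z up; they close along y. Pads 24 wide (x), 36 high, 10 thick, open above: squeeze their outer faces, 54 mm apart relaxed, from above. A dark guide frame 40 x 64 x 8 mm has its underside 38 mm below this point. Both pads slide in together, staying parallel; half squeezed, the tongs can be carried.
- tongs_tip (a point): Midway between the tongs' jaw tips, at their lower end, 118 mm below tongs_grip, same axes. Jaws 16 mm wide (x), outer faces always 12 mm closer than the pads' outer faces. The lowest 24 mm have inner faces like shallow upright Vs, to grip the round spacer: pads are then 39 to 43 mm over; at 49 mm over, jaws clear the spacer by 2 to 3 mm a side.
- jaw_l (a joint): Inward travel of each tong jaw and pad, in m: 0 relaxed (pads 54 mm over), 0.011 fully shut, 0.0055 to 0.0075 when gripping the spacer. Springs push each pad out with 3.6 N relaxed and 0.45 N more per mm of its travel.
- rack_slot (a point): The tongs' blue rack, 95 mm high, 90 x 110 mm, fixed. The point is the centre of the slot, in its top face. The slot is 24 mm (x) by 56 mm (y), through a 10 mm plate, 77 mm free below. The tongs' jaws hang through it, the guide frame resting on the top face, tongs' y along the slot's y (either way round).
- slot_mouth (a point): The grey bearing block, fixed, 90 x 100 mm, 80 mm high. The point is the centre of its slot's mouth, in the top face. The slot is 32 mm along x, 46 mm along y and 66 mm deep, with a flat floor.
- spacer_center (a point): The loose brass spacer ring, 45 g: 22 mm outside, 12.6 mm bore, 20 mm high. The point is its centre, half-way up; z is its axis. At the start it stands upright on the slot's floor near the middle. Bedded on the shaft, its centre is 22 to 34 mm below shaft_tip.
- shaft_tip (a point): Roller end, fixed on a 90 mm flange. The point is the tip of its upright stub shaft, 100 mm above the table; shaft 10 mm thick, tapering over the top 12 mm to 4 mm. Red seal ring round it, 19 mm wide, 15 mm high, top 24 to 36 mm below the tip (differs, must be felt). Any push over 4 N slides it 8 mm down to a rigid stop; it stays there. A hub 60 mm wide begins 72 mm below the tip.
- nozzle_center (a point): Bystander: steel piping nozzle, 32 mm wide, 45 mm high, standing on its base; the point is half-way up.
- cup_center (a point): Bystander: aluminium cup, 64 mm wide, 60 mm high; the point is half-way up.
- brush_grip (a point): Bystander: pastry brush lying on the table; the point is on its handle.
- bottle_center (a point): Bystander: green bottle, 54 mm wide, 130 mm high; the point is half-way up.
Things that resemble listed ones, but are neither listed nor needed, are in the scene too. What is shaped like the part that bears shaft_tip but brown or green is not meant. Leave any orange look-alike of the part that bears tongs_grip alone.

How it is judged:
By the outcome, as a careful person would: the job done as asked, in the order asked, and still so for the second after the job is handed in, with the robot touching nothing.
It also fails if it takes over 66 s, if anything falls off the work surface, if the arm or the gripper's body presses on something with over 40 N, if the wrist force passes 120 N, or if a joint passes its speed limit or range.

## Working session

There is one attempt and no reset: what is moved stays moved. The work goes in short steps, each a Python script; the robot and the scene stay as the last script left them, time stands still between calls to the robot, and variables do not carry over. Pictures are saved under pics/ and viewed, at most 13 in all, crops included, and the job is handed in when it is done.

```bash
ls; mkdir -p pics; python3 - <<'E'
from plant import robot
import cv2,numpy as np
s=robot.sense(); print(s['t'],s['tcp_pos'],s['tcp_rot'],s['opening'],robot.nose_length)
for n in ('scene','side','wrist'):
    f=robot.grab_frame(n); np.savez(f'{n}0.npz',**f)
    cv2.imwrite(f'pics/{n}0.png',f['image'][:,:,::-1]); print(n,f['R'],f['t'],f['fx'])
E
```

```text
pics
0.0 [0.2587433  0.62280923 0.24125047] [-3.13960159e+00  6.09675483e-05  2.74781684e+00] 1.0026864254055334 0.011
scene [[ 0.89752724  0.44090844 -0.00667916]
 [ 0.3796894  -0.7804329  -0.49674988]
 [-0.22423384  0.44331054 -0.86786805]] [-0.54892217 -0.18633014  1.61944916] 457.20781884429414
side [[ 0.99391533 -0.10900621 -0.01580992]
 [-0.08591155 -0.67737431 -0.73060472]
 [ 0.06893122  0.72751749 -0.6826176 ]] [-0.61012041  0.137369    1.33088044] 514.0173478144475
wrist [[ 0.38371873  0.92344921 -0.00122134]
 [ 0.8795209  -0.36506159  0.30524256]
 [ 0.28143014 -0.11820148 -0.95227385]] [-0.67482688 -0.04016822  0.38006207] 364.61709889316836
```

View pics/scene0.png

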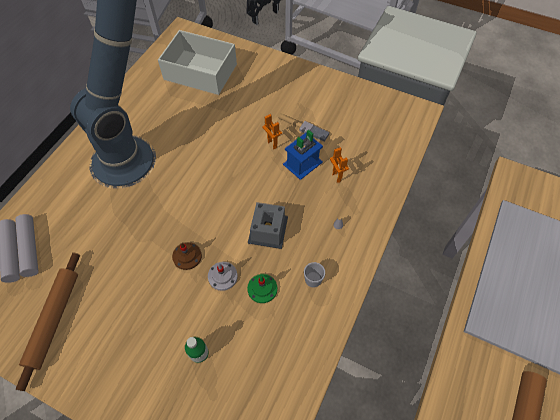

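View pics/side0.png

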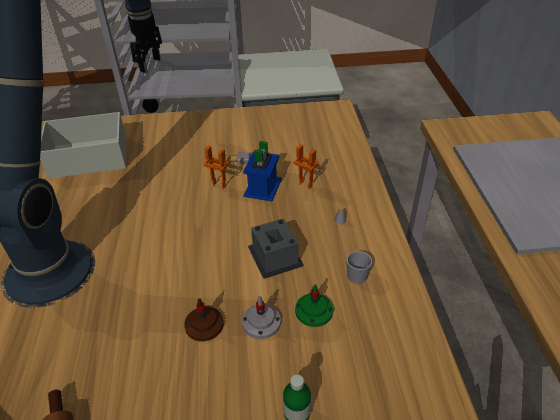

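The scene view shows these candidates:

- **Tongs:** the green-padded ones in the blue rack at (303,148). Orange look-alikes stand at (271,130) and (340,163).
- **Shaft:** the grey steel flange at (222,275). Brown (187,255) and green (262,288) ones are decoys.
- **Bearing block:** (268,224).

I choose the green tongs in the blue rack, the grey block and the grey flange. Next I'll get coarse positions from the depth data.

```bash
cat > h.py <<'E'
import numpy as np,cv2
def cloud(f):
    z=f['range_z'].astype(float); v,u=np.mgrid[:z.shape[0],:z.shape[1]]
    c=np.stack([(u-f['cx'])/f['fx']*z,(v-f['cy'])/f['fy']*z,z],-1)
    P=(c-f['t'])@f['R']; P[z<=0]=np.nan
    return P
def proj(f,X):
    c=f['R']@np.asarray(X)+f['t']; return c[0]/c[2]*f['fx']+f['cx'],c[1]/c[2]*f['fy']+f['cy']
E
python3 - <<'E'
from h import *
for n,boxes in (('scene',dict(rack=(280,125,328,180),block=(245,200,292,248),flange=(206,260,240,290),or1=(260,112,285,150),or2=(328,145,352,185),cup=(302,260,328,288),noz=(330,215,347,232),bot=(182,332,212,365))),
 ('side',dict(rack=(242,138,285,200),block=(248,215,305,275),flange=(240,290,285,338)))):
    f=np.load(n+'0.npz'); P=cloud(f)
    for k,(a,b,c,d) in boxes.items():
        p=P[b:d,a:c].reshape(-1,3); p=p[np.isfinite(p[:,2])&(p[:,2]>.006)]
        img=f['image'][b:d,a:c].reshape(-1,3)
        zmax=np.percentile(p[:,2],99.5)
        hist,e=np.histogram(p[:,2],bins=np.arange(0,.25,.01))
        r=cv2.minAreaRect(p[:,:2].astype(np.float32)*1000)
        tp=p[p[:,2]>zmax-.012]
        print(n,k,'zmax',zmax.round(3),'top',tp.mean(0).round(3),'rect',np.round(r[0]),np.round(r[1]),round(r[2]),hist)
        if k in('rack','block'):
            z0=.095 if k=='rack' else .08
            q=p[abs(p[:,2]-z0)<.006]; r=cv2.minAreaRect(q[:,:2].astype(np.float32)*1000); print('   plane',q.mean(0).round(4),r,len(q))
f=np.load('wrist0.npz');print('wrist cam',-f['R'].T@f['t'])
E
```

```text
scene rack zmax 0.152 top [0.58  0.266 0.148] rect [563. 313.] [170. 241.] 26 [179 289  92  32  30  29  34  19  51 382 101  20  24  25  43  18   0   0
   0   0   0   0   0   0]
   plane [0.581  0.2553 0.0952] ((578.1207885742188, 264.38763427734375), (103.26127624511719, 84.06995391845703), 70.00871276855469) 403
scene block zmax 0.087 top [ 0.588 -0.024  0.08 ] rect [586. -13.] [146. 159.] 29 [144 120  66  74  66  66  76 366 395   0   0   0   0   0   0   0   0   0
   0   0   0   0   0   0]
   plane [ 0.5886 -0.0247  0.0802] ((587.501708984375, -22.452178955078125), (90.00636291503906, 105.50768280029297), 15.299463272094727) 716
scene flange zmax 0.092 top [ 0.537 -0.229  0.092] rect [ 536. -228.] [93. 91.] 31 [ 35 309 190  69  11   3  12  20   4   5   1   0   0   0   0   0   0   0
   0   0   0   0   0   0]
scene or1 zmax 0.14 top [0.45  0.29  0.135] rect [417. 342.] [ 89. 187.] 22 [27 40 18 15 10 11  7  9 87 35 27 25 30 42  2  0  0  0  0  0  0  0  0  0]
scene or2 zmax 0.14 top [0.708 0.26  0.134] rect [698. 310.] [ 76. 173.] 21 [20 12 10 14 13  4  5  8 99 39 22 29 30 49  2  0  0  0
[... 634 characters left out ...]
   0   0   0   0]
   plane [0.5788 0.2527 0.0956] ((578.5139770507812, 266.91796875), (105.95894622802734, 82.20108795166016), 68.92842102050781) 428
side block zmax 0.087 top [ 0.588 -0.024  0.081] rect [595.  21.] [223. 143.] 81 [213 180 121 143 138 156 168 424 574   1   0   0   0   0   0   0   0   0
   0   0   0   0   0   0]
   plane [ 0.5882 -0.0243  0.0805] ((588.0842895507812, -20.602706909179688), (91.85599517822266, 108.78852844238281), 16.426416397094727) 921
side flange zmax 0.096 top [ 0.537 -0.227  0.093] rect [ 542. -204.] [134.  97.] 85 [ 58 475 304 115  20  13  31  32  11  14   1   0   0   0   0   0   0   0
   0   0   0   0   0   0]
wrist cam [0.18731159 0.65342837 0.37336003]
```

View pics/wrist0.png

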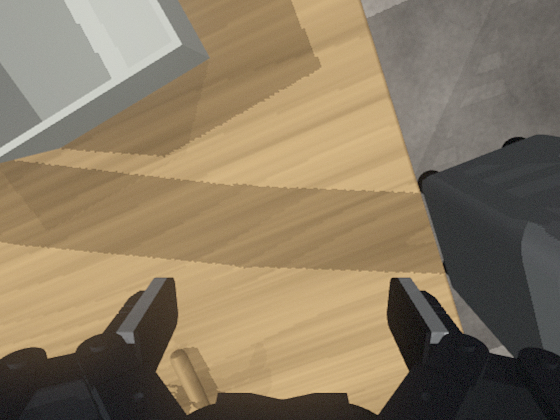

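The wrist view only shows the bin and table by the start pose, and no wanted part. The coarse positions are rack (0.579, 0.266) at yaw about −20°, block (0.588, −0.022) at yaw about +15°, and shaft (0.537, −0.228). Next come close wrist looks at each.

```bash
python3 - <<'E'
from plant import robot
from h import *
r=np.radians
for n,p,y in (('shaft',(.537,-.228,.25),r(15)),('block',(.588,-.022,.25),r(15)),('rack',(.579,.266,.29),r(160))):
    robot.goto(p,[np.pi,0,y]); f=robot.grab_frame('wrist'); np.savez('w_'+n+'.npz',**f)
    s=robot.sense(); print(n,s['t'],s['tcp_pos'].round(4) if hasattr(s['tcp_pos'],'round') else s['tcp_pos'],s['wrist_force'])
I=[np.load('w_'+n+'.npz')['image'][:,:,::-1] for n in('shaft','block','rack')]
cv2.imwrite('pics/three.png',np.vstack([np.hstack([cv2.resize(i,(400,300),interpolation=cv2.INTER_AREA) for i in I[:2]]),np.hstack([cv2.resize(I[2],(400,300),interpolation=cv2.INTER_AREA),np.zeros((300,400,3),np.uint8)])]))
E
```

```text
shaft 3.3333 [ 0.5374 -0.2272  0.2498] [-0.51529472  0.03503325  0.14510834]
block 4.2417 [ 0.5875 -0.0248  0.2504] [-1.37469891 -0.27934196  0.12012488]
rack 5.8667 [0.5794 0.2645 0.2898] [-0.10090847  0.78779948  0.50107991]
```

View pics/three.png

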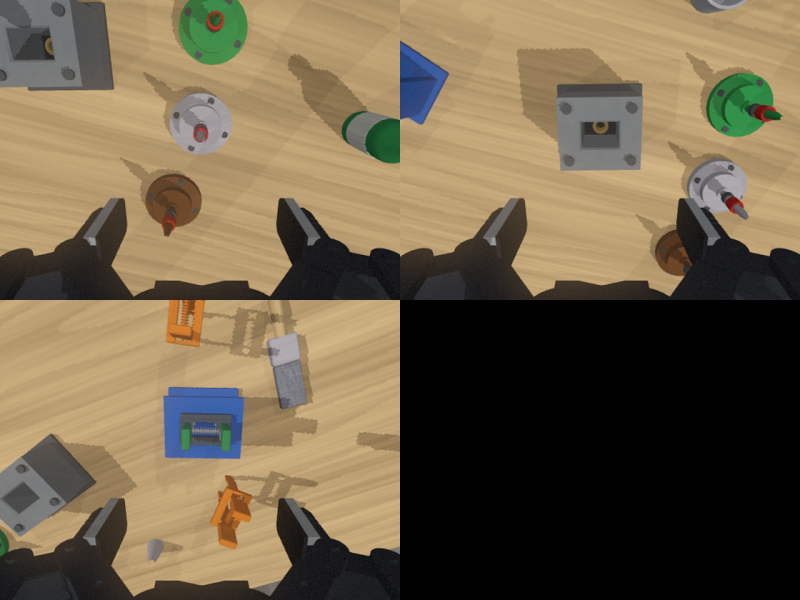

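The composite shows the grey steel shaft at (200,130) in the top-left panel. The grey block is at (600,127) in the top-right panel, with the brass spacer inside its slot. The green tongs hang in the blue rack at (205,430) in the bottom panel, with orange look-alikes on both sides. So the choice is confirmed, and I'll now measure precisely.

```bash
cat > m.py <<'E'
from h import *
def rect(q): 
    r=cv2.minAreaRect((q[:,:2]*1000).astype(np.float32)); return np.round(r[0],1),np.round(r[1],1),round(r[2],1)
def edge_rect(f,mask,z,hole=False):
    """rect of a mask's outline (outer or largest hole) intersected with plane z"""
    m=mask.astype(np.uint8); cs,h=cv2.findContours(m,cv2.RETR_CCOMP,cv2.CHAIN_APPROX_NONE)
    sel=[c for c,hh in zip(cs,h[0]) if (hh[3]>=0)==hole]
    c=max(sel,key=cv2.contourArea)[:,0].astype(float)
    d=np.stack([(c[:,0]-f['cx'])/f['fx'],(c[:,1]-f['cy'])/f['fy'],np.ones(len(c))],-1)@f['R']
    C=-f['R'].T@f['t']; X=C+d*((z-C[2])/d[:,2])[:,None]
    return rect(X)
E
python3 - <<'E'
from m import *
f=np.load('w_block.npz');P=cloud(f);z=P[...,2];near=np.hypot(P[...,0]-.588,P[...,1]+.022)<.085
m=near&(abs(z-.08)<.005);print('block z',np.nanmedian(z[m]),rect(P[m]),edge_rect(f,m,.08))
m2=cv2.morphologyEx(m.astype(np.uint8),cv2.MORPH_CLOSE,np.ones((3,3)));print('slot hole',edge_rect(f,m2,.08,True))
hsv=cv2.cvtColor(f['image'],cv2.COLOR_RGB2HSV).astype(int)
inn=np.hypot(P[...,0]-.588,P[...,1]+.022)<.03
b=inn&(z<.06)&(hsv[...,0]>10)&(hsv[...,0]<32)&(hsv[...,1]>90)
q=P[b];print('brass',len(q),np.percentile(q,[1,25,50,75,99],axis=0).round(4).tolist())
t=q[abs(q[:,2]-np.percentile(q[:,2],98))<.004];print('brass top',len(t),rect(t),t.mean(0))
fl=P[inn&(z<.03)&~b];print('floor z',np.percentile(fl[:,2],[5,50,95]) if len(fl) else None)
f=np.load('w_rack.npz');P=cloud(f);z=P[...,2];near=np.hypot(P[...,0]-.579,P[...,1]-.266)<.09
hsv=cv2.cvtColor(f['image'],cv2.COLOR_RGB2HSV).astype(int)
bl=near&(abs(z-.095)<.005)&(hsv[...,0]>100)&(hsv[...,0]<130)&(hsv[...,1]>100)
print('rack z',np.nanmedian(z[bl]),rect(P[bl]),edge_rect(f,near&(z>.09),.095))
g=near&(hsv[...,0]>45)&(hsv[...,0]<85)&(hsv[...,1]>80)&(z>.1);q=P[g]
print('green z',np.percentile(q[:,2],[1,50,99]));t=q[q[:,2]>np.percentile(q[:,2],98)-.004];print('pads top',len(t),rect(t),t.mean(0))
fr=near&(z>.1)&(z<.108);print('frame z',rect(P[fr]),np.nanmedian(z[fr]))
f=np.load('w_shaft.npz');P=cloud(f);z=P[...,2];near=np.hypot(P[...,0]-.537,P[...,1]+.228)<.03
for lo,hi in((.094,.11),(.088,.094),(.08,.088),(.06,.08),(.04,.06)):
    q=P[near&(z>lo)&(z<hi)]
    if len(q): print('shaft',lo,len(q),q.mean(0).round(4),np.ptp(q,axis=0).round(4))
m=(z>.008)&(z<.02)&(np.hypot(P[...,0]-.537,P[...,1]+.228)<.055);r=cv2.minEnclosingCircle((P[m][:,:2]*1000).astype(np.float32));print('flange',r)
m=(z>.02)&(z<.035)&(np.hypot(P[...,0]-.537,P[...,1]+.228)<.04);r=cv2.minEnclosingCircle((P[m][:,:2]*1000).astype(np.float32));print('hub',r,np.nanmedian(z[m]))
from plant import robot;print(robot.sense()['tcp_pos'],robot.sense()['tcp_rot'])
I=np.load('w_block.npz')['image'][100:250,210:360,::-1];J=np.load('w_shaft.npz')['image'][100:250,200:350,::-1];K=np.load('w_rack.npz')['image'][110:260,200:350,::-1]
cv2.imwrite('pics/crop1.png',cv2.resize(np.hstack([I,J,K]),(798,266),interpolation=cv2.INTER_CUBIC))
E
```

```text
block z 0.08052843736174832 (array([587.5, -21. ]), array([ 90.9, 100.3]), 15.6) (array([587.9, -20.9]), array([ 90.8, 100.2]), 15.7)
slot hole (array([588.5, -20.7]), array([32.5, 46.8]), 16.0)
brass 245 [[0.5787, -0.0337, 0.0143], [0.5823, -0.0278, 0.0313], [0.5849, -0.0236, 0.034], [0.5894, -0.0167, 0.0347], [0.5957, -0.0112, 0.0361]]
brass top 181 (array([586. , -21.9]), array([16.7, 20.5]), 15.0) [ 0.58633924 -0.02221482  0.03436691]
floor z [0.01375462 0.01518629 0.026768  ]
rack z 0.09542246500132193 (array([578.6, 267.5]), array([99.4, 79.8]), 68.7) (array([756.3, 196.9]), array([644.7, 181.6]), 69.8)
green z [0.11900424 0.15107692 0.36103083]
pads top 50 (array([567.5, 269.5]), array([125.3,   9.2]), 68.9) [0.57986195 0.3035411  0.35939293]
frame z (array([579.4, 270.1]), array([63.4, 40.3]), 68.5) 0.10338306572549744
shaft 0.094 41 [ 0.5375 -0.2251  0.0967] [0.0068 0.0067 0.0063]
shaft 0.088 49 [ 0.5382 -0.2246  0.091 ] [0.0078 0.0096 0.006 ]
shaft 0.08 27 [ 0.54   -0.2244  0.0843] [0.0038 0.0082 0.0078]
shaft 0.06 282 [ 0.5387 -0.2247  0.0716] [0.0184 0.0184 0.0197]
shaft 0.04 57 [ 0.5423 -0.2242  0.0487] [0.0138 0.0159 0.0167]
flange ((535.6766967773438, -225.4510498046875), 45.063629150390625)
hub ((535.7155151367188, -225.2349853515625), 30.124710083007812) 0.028516807527254263
[0.57944138 0.26447051 0.28984847] [-3.14087216e+00  1.66410780e-04  2.78966063e+00]
```

View pics/crop1.png

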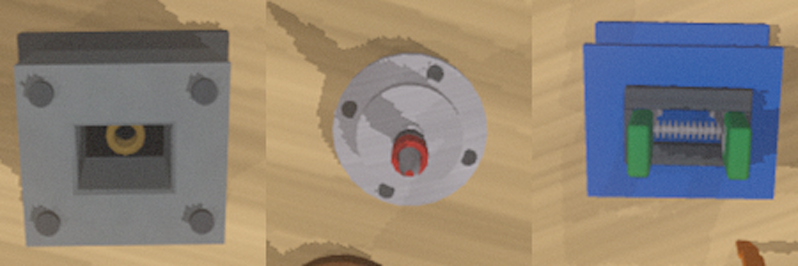

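The crop shows three things:

- **Spacer:** upright near the slot's middle at (125,137).
- **Shaft:** steel with the red seal at (410,155).
- **Tongs:** frame square in the rack, with pads at (638,145) and (737,145).

Next I'll pick the tongs and check the opening scale and arm settling on the way.

```bash
cat > a.py <<'E'
from m import *
from plant import robot
def st(m=''):
    s=robot.sense(); print(m,'t',round(s['t'],2),'tcp',np.round(s['tcp_pos'],4),'rot',np.round(s['tcp_rot'],4),'F',np.round(s['wrist_force'],1),'op',round(s['opening'],3),'gf',np.round(s['gripper_force'],1),flush=True); return s
def pads(f,c,R=.05,zlo=.1,zhi=.2):
    P=cloud(f);z=P[...,2];near=np.hypot(P[...,0]-c[0],P[...,1]-c[1])<R
    hsv=cv2.cvtColor(f['image'],cv2.COLOR_RGB2HSV).astype(int)
    g=near&(hsv[...,0]>45)&(hsv[...,0]<85)&(hsv[...,1]>80)&(z>zlo)&(z<zhi);q=P[g]
    top=np.percentile(q[:,2],95);t=q[abs(q[:,2]-top)<.003]; return top,rect(t),len(t)
E
python3 - <<'E'
from a import *
f=np.load('w_rack.npz');print(pads(f,(.5794,.270)))
yaw=np.radians(158.5)
p=np.array([.5794,.2698])
robot.goto([*p,.21],[np.pi,0,yaw]);st('a');robot.sleep(.3);s=st('settled')
f=robot.grab_frame('wrist');np.savez('w_rack2.npz',**f);print(pads(f,p))
P=cloud(f);z=P[...,2];fr=(np.hypot(P[...,0]-p[0],P[...,1]-p[1])<.06)&(z>.1)&(z<.108);print('frame',rect(P[fr]))
print(robot.move_straight([*p,.17]));robot.sleep(.2);st('line')
E
```

```text
(np.float64(0.15233710812324097), (array([578.9, 270.3]), array([52.9, 23.5]), 68.4), 698)
a t 6.28 tcp [0.5796 0.2693 0.2099] rot [-3.1402e+00 -3.0000e-04  2.7657e+00] F [ 0.6 -0.4  1.1] op 0.998 gf 0.0
settled t 6.58 tcp [0.5804 0.27   0.2119] rot [3.1390e+00 2.0000e-03 2.7661e+00] F [-0.1  0.6  0.4] op 0.999 gf 0.0
(np.float64(0.15211627385529505), (array([578.8, 270.3]), array([53.4, 23. ]), 68.2), 1266)
frame (array([578.9, 269.9]), array([64.2, 39.9]), 68.2)
False
line t 7.25 tcp [0.5802 0.27   0.1713] rot [3.1399e+00 1.5000e-03 2.7663e+00] F [-0.1 -0.9 -0.1] op 1.002 gf 0.0
```

```bash
python3 - <<'E'
from a import *
print(robot.move_straight([.5782,.2702,.1215],vel=.06,attitude=[np.pi,0,np.radians(158.3)],contact_N=8));st('down')
robot.grip(.62,20);st('g62')
robot.grip(.575,20);robot.sleep(.2);st('g575')
f=robot.grab_frame('wrist');np.savez('w_g.npz',**f);print(pads(f,(.579,.270)))
cv2.imwrite('pics/grip.png',f['image'][:,:,::-1])
E
```

```text
False
down t 8.21 tcp [0.5786 0.2703 0.1219] rot [3.1410e+00 6.0000e-04 2.7628e+00] F [ 0.3 -0.4  0.2] op 0.999 gf 0.0
g62 t 8.63 tcp [0.5784 0.2703 0.122 ] rot [3.1411e+00 3.0000e-04 2.7629e+00] F [-0.8 -0.1  2.5] op 0.619 gf 3.8
g575 t 9.05 tcp [0.5785 0.2702 0.1223] rot [3.1410e+00 4.0000e-04 2.7627e+00] F [-0.8 -0.8  5.5] op 0.576 gf 4.7
(np.float64(0.15197286673888685), (array([578.9, 270.7]), array([49.4, 24. ]), 67.9), 3493)
```

View pics/grip.png

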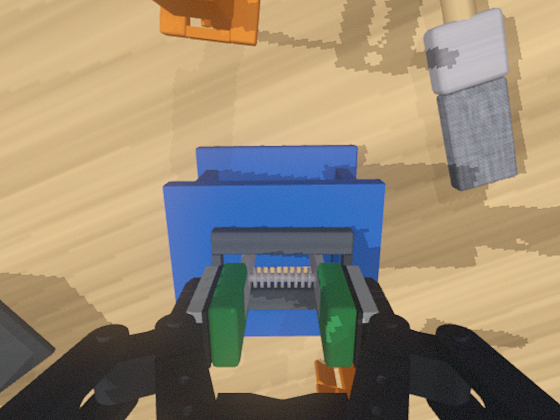

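The wrist view shows both fingers on the green pads, at (228,315) and (338,315), with the frame still seated in the rack. The opening scale is linear: 4.7 N of spring force means 49 mm. Next I'll lift and move over the block.

```bash
python3 - <<'E'
from a import *
print(robot.move_straight([.5782,.2702,.25],vel=.12,contact_N=15));st('lift')
yaw=np.radians(15.8)
robot.goto([.588,-.0205,.24],[np.pi,0,yaw]);robot.sleep(.25);s=st('over')
e=np.array([.5882,-.0205])-s['tcp_pos'][:2]
f=robot.grab_frame('wrist');np.savez('w_b2.npz',**f);print(pads(f,s['tcp_pos'],zlo=.2,zhi=.3))
robot.move_straight([*(np.array([.588,-.0205])+e),.215],vel=.08,attitude=[np.pi,0,yaw]);robot.sleep(.2);st('low')
cv2.imwrite('pics/over.png',np.hstack([robot.grab_frame(n)['image'][a:a+200,b:b+260,::-1] for n,a,b in(('side',130,150),('scene',110,160),('wrist',180,150))]))
E
```

```text
False
lift t 10.32 tcp [0.5777 0.27   0.249 ] rot [-3.1401e+00 -1.2000e-03  2.7629e+00] F [ 0.3 -0.3 -1.5] op 0.572 gf 4.6
over t 12.12 tcp [ 0.5881 -0.02    0.2399] rot [-3.1414e+00  1.0000e-04  2.7690e-01] F [-0.2  0.6 -0.7] op 0.575 gf 4.6
(np.float64(0.2696320747835906), (array([589. , -19.6]), array([24.8, 49.3]), 15.6), 3529)
low t 12.83 tcp [ 0.5884 -0.0211  0.2154] rot [ 3.1414e+00 -7.0000e-04  2.7570e-01] F [ 0.7  0.4 -1.3] op 0.574 gf 4.6
```

View pics/over.png

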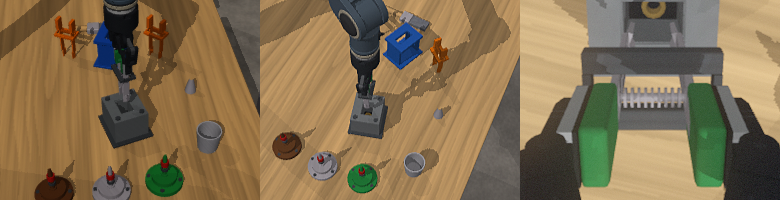

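The montage shows the tongs hanging square over the block. In the wrist panel the spacer (653,10) lines up with the midline between the pads (about 653). I'll descend gently, then squeeze.

```bash
python3 - <<'E'
from a import *
s=robot.sense();at=[np.pi,0,np.radians(15.8)]
xy=[.5876,-.0211]
print(robot.move_straight([*xy,.165],vel=.06,attitude=at,contact_N=5));s=st('mid')
if abs(s['tcp_pos'][2]-.165)<.004:
    print(robot.move_straight([*xy,.1255],vel=.04,attitude=at,contact_N=5));robot.sleep(.2);st('bottom')
E
```

```text
False
mid t 13.97 tcp [ 0.5879 -0.0212  0.1654] rot [ 3.1413e+00 -8.0000e-04  2.7570e-01] F [ 0.4 -0.9 -1.6] op 0.575 gf 4.6
False
bottom t 15.3 tcp [ 0.5877 -0.0211  0.1257] rot [ 3.1416e+00 -4.0000e-04  2.7580e-01] F [-0.3  0.1 -1.5] op 0.576 gf 4.6
```

```bash
python3 - <<'E'
from a import *
robot.grip(.5,45);st('g.50')
robot.grip(.42,45);robot.sleep(.2);s=st('sq')
if s['opening']>.44:
    p=s['tcp_pos']
    print(robot.move_straight([.5876,-.0211,.145],vel=.05,contact_N=8));st('up1')
    print(robot.move_straight([.5876,-.0211,.235],vel=.12,contact_N=12));robot.sleep(.3);s=st('up2')
    f=robot.grab_frame('wrist');np.savez('w_b3.npz',**f);print(pads(f,s['tcp_pos'],zlo=.2,zhi=.3))
    g=robot.grab_frame('side');np.savez('s_b3.npz',**g)
    u,v=map(int,proj(g,s['tcp_pos']-np.array([0,0,.1])));c=g['image'][v-60:v+60,u-60:u+60,::-1]
    cv2.imwrite('pics/held.png',np.hstack([cv2.resize(c,(400,400),interpolation=cv2.INTER_CUBIC),cv2.resize(f['image'][120:400,140:420,::-1],(400,400))]))
E
```

```text
g.50 t 15.53 tcp [ 0.5878 -0.0212  0.1257] rot [ 3.1415e+00 -4.0000e-04  2.7570e-01] F [-0.7  0.3 -0.3] op 0.504 gf 8.0
sq t 15.97 tcp [ 0.5881 -0.0213  0.1266] rot [-3.1415e+00 -1.3000e-03  2.7550e-01] F [-1.3 -0.   5.4] op 0.431 gf 43.2
```

```bash
python3 - <<'E'
from a import *
print(robot.move_straight([.5876,-.0211,.145],vel=.05,contact_N=12));st('up1')
print(robot.move_straight([.5876,-.0211,.235],vel=.12,contact_N=12));robot.sleep(.3);s=st('up2')
f=robot.grab_frame('wrist');np.savez('w_b3.npz',**f);print(pads(f,s['tcp_pos'],zlo=.2,zhi=.3))
g=robot.grab_frame('side');np.savez('s_b3.npz',**g)
u,v=map(int,proj(g,s['tcp_pos']-np.array([0,0,.1])));c=g['image'][v-60:v+60,u-60:u+60,::-1]
cv2.imwrite('pics/held.png',np.hstack([cv2.resize(c,(400,400),interpolation=cv2.INTER_CUBIC),cv2.resize(f['image'][120:400,140:420,::-1],(400,400))]))
E
```

```text
False
up1 t 16.51 tcp [ 0.5876 -0.0209  0.1451] rot [-3.1414e+00 -2.0000e-04  2.7600e-01] F [-0.1 -0.3 -2.3] op 0.431 gf 42.9
False
up2 t 17.71 tcp [ 0.5874 -0.0211  0.2345] rot [3.1416e+00 1.0000e-03 2.7570e-01] F [ 0.1 -0.6 -2.3] op 0.429 gf 42.9
(np.float64(0.2617099689287072), (array([588.4, -20.6]), array([24.6, 37.4]), 15.9), 3109)
```

View pics/held.png

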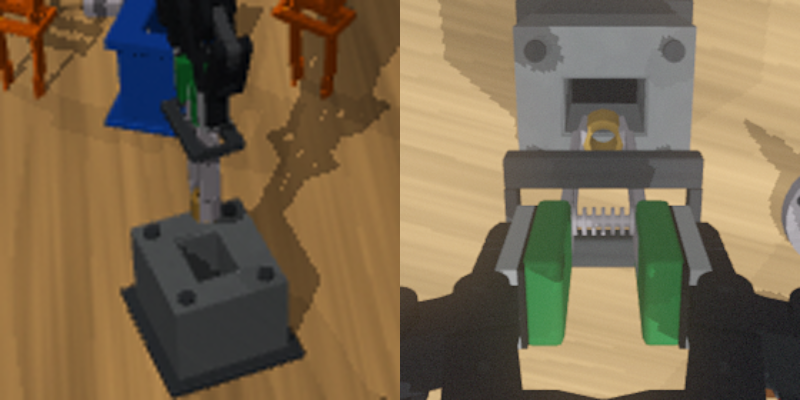

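The spacer is held between the jaw tips (right panel, brass at (603,130)), and the slot is empty. Next I'll measure its offset from the TCP and move over the shaft.

```bash
python3 - <<'E'
from a import *
f=np.load('w_b3.npz');P=cloud(f);z=P[...,2];tcp=np.array([.5874,-.0211,.2345])
hsv=cv2.cvtColor(f['image'],cv2.COLOR_RGB2HSV).astype(int)
b=(np.hypot(P[...,0]-tcp[0],P[...,1]-tcp[1])<.03)&(z>.1)&(z<.17)&(hsv[...,0]>10)&(hsv[...,0]<32)&(hsv[...,1]>90)
q=P[b];print(len(q),np.percentile(q[:,2],[1,10,50,90,99]))
a=np.radians(15.8);R=np.array([[np.cos(a),np.sin(a)],[np.sin(a),-np.cos(a)]])
for lo,hi in((.12,.135),(.135,.15)):
    t=q[(q[:,2]>lo)&(q[:,2]<hi)]
    if len(t)>5:
        l=(t[:,:2]-tcp[:2])@R; print(lo,len(t),'tool x/y range',np.percentile(l,[1,50,99],axis=0).round(4).tolist(),t[:,2].max())
f=np.load('w_shaft.npz');P=cloud(f);z=P[...,2]
def circ(q):
    A=np.c_[2*q,np.ones(len(q))];s=np.linalg.lstsq(A,(q**2).sum(1),rcond=None)[0];return s[:2],np.sqrt(s[2]+s[:2]@s[:2])
for lo,hi,rr in((.006,.016,.055),(.024,.032,.04)):
    m=((z>lo)&(z<hi)&(np.hypot(P[...,0]-.5357,P[...,1]+.2253)<rr))
    h=cv2.convexHull((P[m][:,:2]*1e3).astype(np.float32))[:,0]/1e3;print('circle',circ(h.astype(float)),np.nanmedian(z[m]))
near=np.hypot(P[...,0]-.5357,P[...,1]+.2253)<.02
t=P[near&(z>.0975)];print('tip',t.mean(0),np.ptp(t,axis=0),z[near].max(initial=0,where=np.isfinite(z[near])))
hsv=cv2.cvtColor(f['image'],cv2.COLOR_RGB2HSV).astype(int);rd=near&((hsv[...,0]<8)|(hsv[...,0]>172))&(hsv[...,1]>120)
q=P[rd];print('seal',np.percentile(q[:,2],[1,50,90,99]));t=q[q[:,2]>np.percentile(q[:,2],99)-.003];print('sealtop',len(t),circ(cv2.convexHull((t[:,:2]*1e3).astype(np.float32))[:,0].astype(float)))
E
```

```text
501 [0.12372283 0.12678409 0.13976421 0.14272324 0.14350081]
0.12 193 tool x/y range [[-0.0062, -0.0069], [0.0081, -0.0002], [0.0114, 0.0066]] 0.13499060433646554
0.135 308 tool x/y range [[-0.0043, -0.0087], [0.0075, -0.0005], [0.0113, 0.0076]] 0.14936503003843732
circle (array([ 0.53577112, -0.22528711]), np.float64(0.044766200013319)) 0.014121628005800269
circle (array([ 0.53578421, -0.22526961]), np.float64(0.029898545058969998)) 0.028522772925680957
tip [ 0.54796219 -0.22242458  0.31568901] [0.01824873 0.03141407 0.22376475] 0.3212928488570896
seal [0.05061824 0.07303023 0.07413943 0.07515402]
sealtop 132 (array([ 536.62275729, -225.53428584]), np.float64(8.609647777217818))
```

```bash
python3 - <<'E'
from a import *
at=[np.pi,0,np.radians(15.8)];T=np.array([.5353,-.22585])
robot.goto([*T,.245],at);robot.sleep(.25);s=st('over')
c=T+(T-s['tcp_pos'][:2])
robot.move_straight([*c,.218],vel=.08,attitude=at);robot.sleep(.2);s=st('low')
c=c+(T-s['tcp_pos'][:2]);print(c)
print(robot.move_straight([*c,.202],vel=.03,attitude=at,contact_N=5));robot.sleep(.15);s=st('tip in')
g=robot.grab_frame('side');u,v=map(int,proj(g,[.5355,-.2255,.1]));A=g['image'][v-50:v+50,u-50:u+50,::-1]
g=robot.grab_frame('scene');u,v=map(int,proj(g,[.5355,-.2255,.1]));B=g['image'][v-50:v+50,u-50:u+50,::-1]
cv2.imwrite('pics/ins.png',cv2.resize(np.hstack([A,B]),(800,400),interpolation=cv2.INTER_CUBIC))
E
```

```text
over t 18.92 tcp [ 0.5362 -0.224   0.2447] rot [-3.1411e+00  3.0000e-04  2.7910e-01] F [-0.5  0.4 -3. ] op 0.431 gf 42.9
low t 19.61 tcp [ 0.5346 -0.2279  0.2184] rot [ 3.1411e+00 -7.0000e-04  2.7570e-01] F [-0.5 -0.3 -1.4] op 0.43 gf 42.9
[ 0.53506805 -0.22561075]
False
tip in t 20.45 tcp [ 0.5352 -0.2257  0.2022] rot [ 3.1414e+00 -3.0000e-04  2.7570e-01] F [ 0.3  0.9 -2.9] op 0.43 gf 42.9
```

View pics/ins.png

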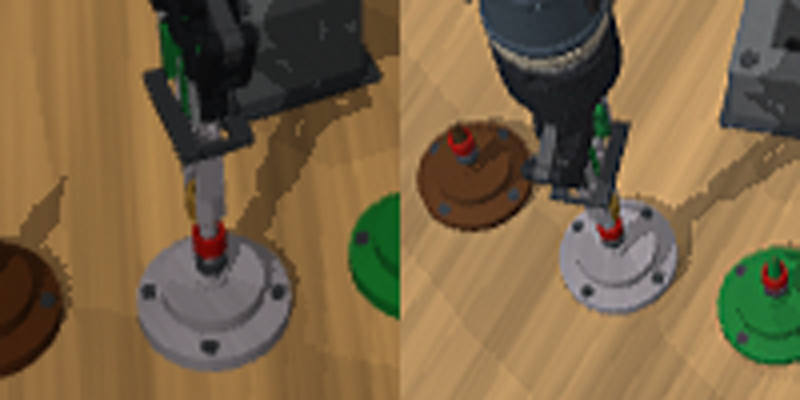

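Both panels show the spacer in the tongs, centred over the grey shaft with the tip inside its bore and the red seal below at (208,243) and (610,230). No contact force so far, so I'll go on down to the seal.

```bash
python3 - <<'E'
from a import *
at=[np.pi,0,np.radians(15.8)];c=[.53505,-.2256]
print(robot.move_straight([*c,.191],vel=.03,attitude=at,contact_N=4));robot.sleep(.1);s=st('above seal')
if s['tcp_pos'][2]<.193:
    print(robot.move_straight([*c,.168],vel=.008,attitude=at,contact_N=9));st('contact');robot.sleep(.15);st('c2')
E
```

```text
False
above seal t 21.17 tcp [ 0.535  -0.2256  0.1911] rot [-3.1416  0.      0.2757] F [-0.5  0.2 -2.4] op 0.43 gf 42.9
True
contact t 22.87 tcp [ 0.5352 -0.2257  0.1774] rot [-3.1414e+00 -3.0000e-04  2.7590e-01] F [-0.2  1.1  4. ] op 0.431 gf 43.3
c2 t 23.02 tcp [ 0.5352 -0.2257  0.1774] rot [-3.1415e+00 -3.0000e-04  2.7580e-01] F [-0.8 -0.5  4.5] op 0.431 gf 43.3
```

```bash
python3 - <<'E'
from a import *
at=[np.pi,0,np.radians(15.8)];c=[.53505,-.2256]
def F(n=8):
    v=[]
    for _ in range(n): v.append(robot.sense()['wrist_force'][2]); robot.sleep(.02)
    return np.mean(v)+2.2
z=robot.sense()['tcp_pos'][2];cmd=z
print('now',F())
for k in range(14):
    cmd-=.0003
    robot.move_straight([*c,cmd],vel=.004,attitude=at); n=F(5); print(round(cmd,4),robot.sense()['tcp_pos'][2].round(5),n.round(1))
    if n>13.3: break
for k in range(4): print('hold',F(10).round(1))
st()
E
```

```text
now 7.526963800895946
0.1771 0.17738 7.8
0.1768 0.17734 9.1
0.1765 0.17733 11.0
0.1762 0.17728 12.6
0.1759 0.17727 14.3
hold 14.2
hold 14.5
hold 14.4
hold 14.3
 t 25.49 tcp [ 0.5355 -0.2259  0.1773] rot [-3.1415e+00 -1.6000e-03  2.7580e-01] F [-1.4  1.9 11.7] op 0.431 gf 43.7
```

It's bedded at about 14.3 N for a second against the rigid stop: z doesn't move as the command goes down. Now I'll relieve the push, open the jaws, lift, and check.

```bash
python3 - <<'E'
from a import *
at=[np.pi,0,np.radians(15.8)];c=[.53505,-.2256]
robot.move_straight([*c,.1767],vel=.01,attitude=at);st('relieved')
robot.grip(.576,45);robot.sleep(.2);s=st('open')
print(robot.move_straight([*c,.20],vel=.04,attitude=at,contact_N=4));st('up')
print(robot.move_straight([*c,.25],vel=.1,attitude=at,contact_N=6));robot.sleep(.25);s=st('clear')
f=robot.grab_frame('wrist');print(pads(f,s['tcp_pos'],zlo=.2,zhi=.32))
P=cloud(f);z=P[...,2];fr=(np.hypot(P[...,0]-s['tcp_pos'][0],P[...,1]-s['tcp_pos'][1])<.06)&(z>.2)&(z<.245);print('frame',np.nanpercentile(z[fr],[5,50,95]),rect(P[fr]))
g=robot.grab_frame('side');u,v=map(int,proj(g,[.5355,-.2255,.08]));A=g['image'][v-50:v+50,u-50:u+50,::-1]
cv2.imwrite('pics/bed.png',np.hstack([cv2.resize(A,(400,400),interpolation=cv2.INTER_CUBIC),cv2.resize(f['image'][140:420,140:420,::-1],(400,400))]))
Q=cloud(g);hsv=cv2.cvtColor(g['image'],cv2.COLOR_RGB2HSV).astype(int)
b=(np.hypot(Q[...,0]-.5357,Q[...,1]+.2253)<.025)&(hsv[...,0]>10)&(hsv[...,0]<32)&(hsv[...,1]>90)&(Q[...,2]>.03);print('brass z',b.sum(),np.percentile(Q[b][:,2],[2,50,98]))
E
```

```text
relieved t 25.74 tcp [ 0.5353 -0.2257  0.1773] rot [ 3.1415e+00 -8.0000e-04  2.7580e-01] F [-1.3  0.9  7.7] op 0.429 gf 43.5
open t 26.22 tcp [ 0.5349 -0.2255  0.1764] rot [-3.1414e+00  6.0000e-04  2.7580e-01] F [ 0.9 -0.9 -0.9] op 0.576 gf 4.6
False
up t 26.95 tcp [ 0.535  -0.2255  0.2   ] rot [-3.1414e+00  1.0000e-04  2.7590e-01] F [-0.3 -0.4 -1.4] op 0.576 gf 4.6
False
clear t 27.85 tcp [ 0.5348 -0.2254  0.2494] rot [-3.141e+00  1.100e-03  2.757e-01] F [-0.6 -0.6 -1.4] op 0.577 gf 4.6
(np.float64(0.2791289429338648), (array([ 535.8, -225.7]), array([24.8, 50.6]), 15.4), 3514)
frame [0.22519799 0.23050252 0.23849153] (array([ 535.2, -224.9]), array([40.7, 64.2]), 15.9)
brass z 99 [0.06712449 0.082218   0.23119153]
```

View pics/bed.png

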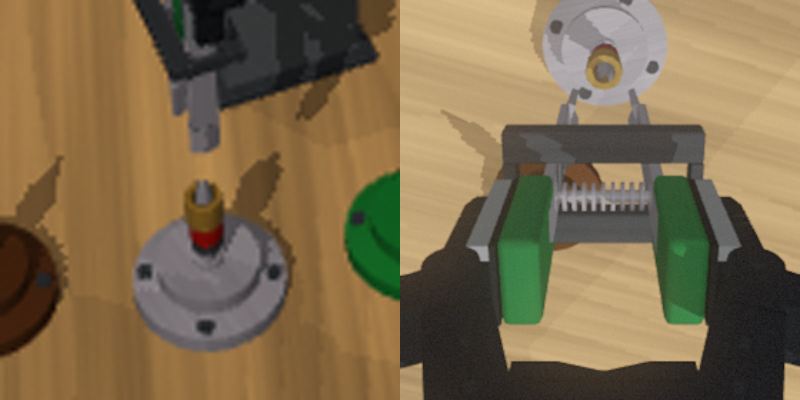

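The left panel shows the brass spacer (205,200) seated on the compressed red seal (207,238) with the shaft tip sticking out. The tongs are clear and haven't slipped. Now I'll return them to the rack.

```bash
python3 - <<'E'
from a import *
at=[np.pi,0,np.radians(158.3)]
robot.goto([.5782,.2700,.27],at);robot.sleep(.2);st('over')
robot.move_straight([.5782,.2700,.24],vel=.08,attitude=at);robot.sleep(.2);st('low')
print(robot.move_straight([.5782,.2700,.127],vel=.07,attitude=at,contact_N=5));s=st('near')
if s['tcp_pos'][2]<.130:
    print(robot.move_straight([.5782,.2700,.1205],vel=.015,attitude=at,contact_N=3));robot.sleep(.1);st('seat')
    robot.grip(.66,20);robot.grip(1.0,20);robot.sleep(.2);st('open')
    print(robot.move_straight([.5782,.2700,.24],vel=.12,attitude=at,contact_N=6));robot.sleep(.3);s=st('clear')
    f=robot.grab_frame('wrist');print(pads(f,(.579,.27)))
    P=cloud(f);z=P[...,2];fr=(np.hypot(P[...,0]-.579,P[...,1]-.27)<.06)&(z>.1)&(z<.108);print('frame',rect(P[fr]),np.nanmedian(z[fr]))
    g=robot.grab_frame('scene')
    cv2.imwrite('pics/end.png',np.hstack([f['image'][60:340,140:420,::-1],g['image'][100:380,150:430,::-1]]))
E
```

```text
over t 29.96 tcp [0.5786 0.2689 0.27  ] rot [-3.1414e+00  2.0000e-04  2.7609e+00] F [-1.3 -0.4 -1.6] op 0.574 gf 4.6
low t 30.68 tcp [0.5785 0.2701 0.2405] rot [3.1408e+00 7.0000e-04 2.7629e+00] F [ 0.9  0.2 -1.2] op 0.576 gf 4.6
False
near t 32.45 tcp [0.5785 0.2701 0.1275] rot [3.1409e+00 5.0000e-04 2.7629e+00] F [ 0.2  0.3 -1.8] op 0.577 gf 4.6
True
seat t 32.94 tcp [0.5783 0.2701 0.1217] rot [3.1414e+00 3.0000e-04 2.7629e+00] F [1.  0.7 5.2] op 0.574 gf 4.7
open t 33.79 tcp [0.5775 0.2699 0.121 ] rot [-3.1404e+00 -1.1000e-03  2.7630e+00] F [-0.3  0.3 -0.3] op 1.001 gf 0.0
False
clear t 35.23 tcp [0.5781 0.2699 0.2396] rot [-3.1409e+00 -4.0000e-04  2.7627e+00] F [ 1.  -0.   0.3] op 0.996 gf 0.0
(np.float64(0.15217355291417883), (array([578.3, 270.4]), array([53.2, 23.3]), 68.5), 1007)
frame (array([578.9, 269.8]), array([63.9, 40.9]), 68.3) 0.10332289996266918
```

View pics/end.png

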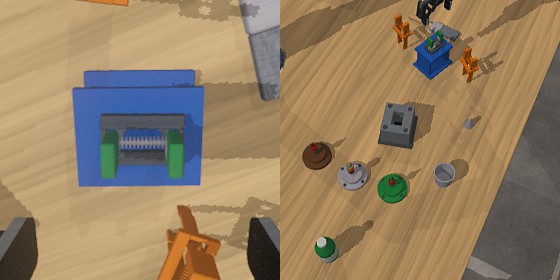

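The tongs hang in the rack as before, with pads 53 mm over and the frame flat at z 0.103 (left panel, (142,145)). The spacer is on the grey shaft (350,170 in the right panel) and everything else is undisturbed, so I'm handing the job in.

```bash
python3 -c "
from plant import robot
print(robot.close_job())"
```

```text
the job is handed in; nothing more can be done
None
```

The spacer is bedded on the grey shaft against the seal's stop with a steady push of about 14 N, the tongs are back in their rack as they were, nothing else was disturbed, and the job was handed in at about 35 s on the robot's clock.

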